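Step the jar lantern up to its third brightness notch

ROBOT

A 6-joint arm with a two-finger parallel gripper is mounted at the origin on the work surface. World frame = base frame: x ahead of the robot, y to its left, z up, the work surface at z = 0. Lengths are in m, angles in rad, forces in N, time in s.
With the tool pointing down it reaches from about 0.25 to 0.775 m from the base axis. Payload 8.9 kg.
Tool frame: the origin (TCP) lies between the finger pads; the fingertips stand 25 mm ahead of it and the grasp point (between the pads) lies 6 mm ahead of it (robot.tcp_to_tips is the distance from the TCP to the fingertips, in m); z points along the fingers, y is the line along which they close (so a half turn about z gives the same grasp; the last joint's range is limited). The gripper opens to 85 mm and grips with 20 to 120 N. Pads are 22 mm wide; open, the fingers measure 114 mm over their backs; the gripper's body (76 mm by 85 mm) begins 54 mm behind the grasp point. The pads swing forward as they close: fully open they stand 13 mm farther back than shut.
Start: joints at [-0.139, 0.291, -0.153, 1.127, 0, 1.431], TCP at [0.525, 0, 0.256] pointing down, gripper open.
Joint ranges: [-2.52, 2.52], [-0.91, 1.74], [-1.3, 1.37], [-1.96, 2.02], [-1.52, 1.47], [-3.14, 3.14]. Speed limits (rad/s): [2.22, 2.22, 2.79, 3.14, 3.14, 3.14].

INTERFACE

Orientations are given as a unit quaternion [x, y, z, w].
In Python, from station import robot gives the robot as it stands. The module is installed in compiled form; this text tells all that it offers.
- The arm moves only by the tool apply_moves, never from a script. Its arguments are lists of equal length, an entry for each row: "offset": the shift along the tool's x, y, z in mm, a list of three; "turn": the turn about the tool's z in degrees; "hand": the opening, from 0 (shut) to 1 (fully open). In form: {"offset": [[x, y, z], ...], "turn": [turn, ...], "hand": [hand, ...]}. A call has 1 to 5 rows; each row is the pose to reach, as a shift and turn from the pose commanded when the call began, along the tool's axes at that moment; what a row does not reach only later rows make up. A row lasts 1/10 s, in which the tool goes at most 50 mm and 8.59 degrees, less where a joint would pass 70% of its speed; a pose out of reach is approached as far as the arm can. A call with a gripper value outside its range is refused whole. The fingers move at their own pace and stop on an object; "force" is the grip in N (left out, the last holds). Time passes only in rows, so rows that repeat a pose let the fingers close. It gives the time, the measured TCP pose, the force, the opening and the grip force at its end, in the units of the state.
- robot.state(): the state, without advancing time (a new reading comes with each control period).
- robot.snapshot(name): name is "scene" or "side" or "wrist"; returns (picture, depth): 384x512x3 uint8, red, green, blue; 384x512 float32, m along the optical axis (not along the pixel's ray), 0 where there is no reading.
- robot.camera_params(name): a dict with "K" (3x3 intrinsics, pixels), "D" ([k1, k2, p1, p2, k3] as OpenCV has them; the pictures are not rectified), "R" (3x3) and "t" (3): a world point X has camera coordinates R X + t; the wrist camera has in their place "tool_from_camera" (4x4, takes a point from camera to tool coordinates, whose origin is the TCP and whose axes are the flange's). Camera axes: x right, y down, z forward; pixel columns grow to the right and rows downward; lengths in m; the calibration is good to about 2 mm. A picture is of the moment at which its call begins: read the wrist's pose just before it. camera_params takes no time and is no camera call.
- robot.close_job(): hands the job in; it is judged then, once.
Trained networks look in the newest picture that a camera, given by its name, has taken for a name from the list of things; names that differ only in an ending like _2 or _b are one class to them, and where a whole thing is asked for, a point or a joint stands for the part that bears it (a point fixed in the world has none). Each returns a list of dicts, best first, with "score" (0 to 1); they miss things now and then, are a little off and sometimes report something else, mostly with a low value. They report only what shows in the picture. A call takes as long as a camera call.
- robot.cut_out(camera, target): "region" (384x512 bool, what is visible of it) and "centre" ([column, row] in pixels, amid what is visible of it).
- robot.spot_point(camera, target): "centre" ([column, row] in pixels: a listed point, or the origin of a listed thing).
The state is a dict: "t": time; "q": joint angles; "joint_vel": joint speeds; "tau": joint torques, N m; "eef_pos": TCP position; "ee_rot": TCP orientation; "wrist_force": force on the tool from outside, world axes, zero at the start; "wrist_torque": the same for the moment, N m; "width": finger opening in m; "finger_force": force on a finger pad.
Only numpy, scipy, OpenCV 4.12 (cv2) and the standard library are available. Lean on these libraries where they do the work, as an engineer would, in place of code of your own. Each camera call takes 0.05 s, during which the arm holds its last target. There are 200 camera calls.

TASK

The jar lantern is off: push its orange brightness lever with your fingertips from the off notch towards the jar, click by click, letting it rest for a second in each notch, and leave it sitting in the third notch after off, never going beyond that. Push gently, without pinching or gripping the lever, and leave the twine, the ribbon roll and the carton where they are. Finish with the hand clear of everything.

Things in the scene. Friction and masses are not known exactly. Their poses are not given: they have to be found in the camera images.
- light_base: Fixed grey base of the jar lantern, 150 (x) x 340 (y) x 45 mm high; origin at the centre of its underside, z up. A black panel on its top has a straight slot along y at x = 0 in which the lever runs. A closed glass jar (112 mm diameter, brass lid, its top 209 mm above the table) stands fixed on it, centred at x 0, y +105 mm.
- off_mark (a point): Point on the base's top, in the slot at the off notch (base x 0, y -100, z 45 mm). Its axes are the base's. Notches 1 to 5 follow every 16 mm towards the base's +y (the jar). Painted marks on both sides of the slot show each notch: red for off, cream for 1 to 5, longer with each step.
- lever (a joint): Lever travel along the base's +y, m: 0 off, then notches at 0.016, 0.032, 0.048, 0.064, 0.080; stops at -0.003 and 0.083. A detent draws it to the nearest notch (within 1 mm). Pushing it out of a notch takes 4 to 8 N, most a quarter of the way to the next; past half-way it snaps forward by itself into the next and stays. It starts off.
- lever_top (a point): Centre of the top of the orange lever block, 77 mm above the table. The block is 40 (base x) x 14 (base y) x 30 mm high, its underside 2 mm above the base's top. Axes as the base. With the lever off, the base's top is free for 60 mm behind the block (towards -y).
- twine_center (a point): Centre of a loose spool of beige twine, 62 mm diameter, 58 mm high, standing on the table; leave it alone.
- ribbon_center (a point): Centre of a loose red ribbon roll lying flat, 68 mm outer and 32 mm inner diameter, 22 mm high; leave it alone.
- carton_center (a point): Centre of a loose cardboard carton of beads, 48 x 78 x 26 mm high, lying flat; leave it alone.

How it is judged:
By the outcome, as a careful person would: the job done as asked, in the order asked, and still so for the second after the job is handed in, with the robot touching nothing.
It also fails if it takes over 50 s, if anything falls off the work surface, if the arm or the gripper's body presses on something with over 40 N, if the wrist force passes 120 N, or if a joint passes its speed limit or range.

## Working session

There is one attempt and no reset: what is moved stays moved. The work goes in short steps, Python scripts to look and compute and a tool call to move; the robot and the scene stay as the last step left them, time stands still between calls to the robot, and variables do not carry over. Pictures are saved under pics/ and viewed, at most 10 in all, crops included, and the job is handed in when it is done.

Besides the shell and the picture viewer there is one more tool, called after "Call:" by a JSON object that holds its "fn" and its "kwargs", one argument or row to a line. apply_moves: Moves the arm, as the interface text tells. Its arguments: {"type":"object","properties":{"offset":{"type":"array","items":{"type":"array","items":{"type":"number"}}},"turn":{"type":"array","items":{"type":"number"}},"hand":{"type":"array","items":{"type":"number"}},"force":{"type":"number"}},"required":["offset","turn","hand"]}

```bash
mkdir -p pics; cat > h.py <<'E'
import numpy as np, cv2
from station import robot
from scipy.spatial.transform import Rotation as Ro
def ray(c,px):
    p=robot.camera_params(c);K=np.array(p["K"]);D=np.array(p["D"])
    u=cv2.undistortPoints(np.array([[px]],float),K,D)[0,0]
    d=np.array([u[0],u[1],1.])
    if "R" in p:
        R=np.array(p["R"]);t=np.array(p["t"]);return -R.T@t,R.T@d
    s=robot.state();T=np.array(p["tool_from_camera"]);Rt=Ro.from_quat(s["ee_rot"]).as_matrix()
    return np.array(s["eef_pos"])+Rt@T[:3,3],Rt@T[:3,:3]@d
def atz(c,px,z):
    o,d=ray(c,px);return o+d*(z-o[2])/d[2]
def save(n,im): cv2.imwrite("pics/"+n,cv2.cvtColor(im,cv2.COLOR_RGB2BGR))
E
python3 - <<'E'
from h import *
np.set_printoptions(precision=4,suppress=True)
s=robot.state();print(s["eef_pos"],Ro.from_quat(s["ee_rot"]).as_matrix(),s["t"],s["width"])
Z=dict(light_base=0,off_mark=.045,lever_top=.077,twine_center=.029,ribbon_center=.011,carton_center=.013)
ims=[]
for c in("scene","side","wrist"):
    im,d=robot.snapshot(c);ims.append(im)
    save(c+"0.png",im)
    for n,z in Z.items():
        for r in robot.spot_point(c,n)[:1]: print(c,n,round(r["score"],2),np.round(r["centre"],1),atz(c,r["centre"],z))
E
```

```text
[0.5246 0.0001 0.2557] [[ 0.      1.     -0.0013]
 [ 1.     -0.      0.0002]
 [ 0.0002 -0.0013 -1.    ]] 0.0 0.08544281892354641
scene light_base 0.7 [271.3 213.5] [0.5618 0.0324 0.    ]
scene off_mark 0.66 [224.  191.3] [ 0.5813 -0.0668  0.045 ]
scene twine_center 0.69 [126.9 202.4] [ 0.6727 -0.248   0.029 ]
scene ribbon_center 0.62 [295.  163.5] [0.3813 0.0308 0.011 ]
scene carton_center 0.56 [302.  266.3] [0.6905 0.135  0.013 ]
side light_base 0.61 [267.  226.9] [0.5525 0.0223 0.    ]
side off_mark 0.76 [234.8 192.1] [ 0.5854 -0.065   0.045 ]
side lever_top 0.5 [232.8 181.1] [ 0.5892 -0.0655  0.077 ]
side twine_center 0.62 [162.5 158.3] [ 0.677 -0.276  0.029]
side ribbon_center 0.54 [334.  200.9] [0.3844 0.0293 0.011 ]
side carton_center 0.71 [232.5 284.8] [0.6916 0.1388 0.013 ]
wrist light_base 0.72 [283.1 129.7] [0.557  0.0347 0.    ]
wrist off_mark 0.67 [313.4 223.9] [ 0.5892 -0.0616  0.045 ]
wrist lever_top 0.58 [316.4 238.5] [ 0.5869 -0.0635  0.077 ]
wrist twine_center 0.93 [370.3 349.1] [ 0.6784 -0.2491  0.029 ]
wrist ribbon_center 0.68 [123.6 138.9] [0.3793 0.026  0.011 ]
wrist carton_center 0.9 [417.8  30. ] [0.6881 0.1354 0.013 ]
```

View pics/scene0.png

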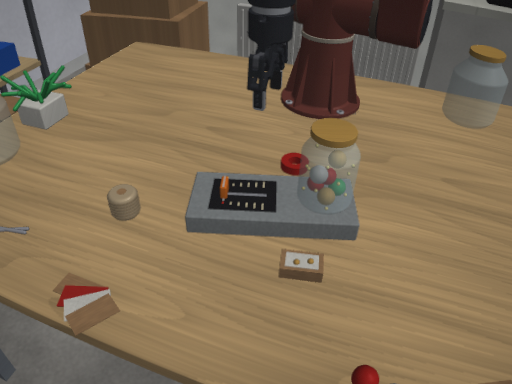

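View pics/wrist0.png

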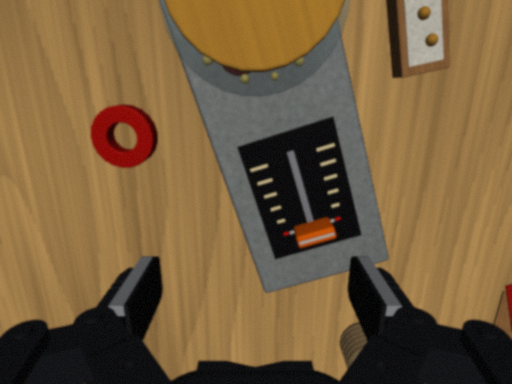

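The pictures show the lantern yawed with the jar on the far left (+y). In the wrist view the orange lever is at (316,235), beside the red off marks, and the ribbon at (124,137) and carton are clear of the push path.

```bash
python3 - <<'E'
from h import *
np.set_printoptions(precision=4,suppress=True)
print(np.array(robot.camera_params("wrist")["tool_from_camera"]),robot.tcp_to_tips)
P=[atz("wrist",p,.045)[:2] for p in [(238,149),(333,118),(360,236),(275,258)]]
print(P)
for v in (P[0]-P[3],P[1]-P[2]): print("yaw",np.degrees(np.arctan2(-v[0],v[1])),np.linalg.norm(v))
for v in (P[1]-P[0],P[2]-P[3]): print("yaw",np.degrees(np.arctan2(v[1],v[0])),np.linalg.norm(v))
v=atz("wrist",(291,152),.045)-atz("wrist",(310,219),.045);print("slot",np.degrees(np.arctan2(-v[0],v[1])))
im,d=robot.snapshot("wrist")
hsv=cv2.cvtColor(im,cv2.COLOR_RGB2HSV)
for r in robot.cut_out("wrist","lever_top")[:1]:
    print(r["score"],r["centre"],r["region"].sum())
    m=r["region"]&(d>0)&(d<np.percentile(d[r["region"]],40)+.004)
    ys,xs=np.nonzero(m);print(cv2.minAreaRect(np.c_[xs,ys].astype(np.float32)),np.median(d[m]))
E
```

```text
[[ 0.0006 -0.949  -0.3153  0.0823]
 [ 1.      0.0005  0.0006 -0.0004]
 [-0.0005 -0.3153  0.949  -0.1172]
 [ 0.      0.      0.      1.    ]] 0.025
[array([0.5079, 0.021 ]), array([0.602 , 0.0519]), array([ 0.6418, -0.0762]), array([ 0.548 , -0.1037])]
yaw 17.81809941622451 0.1310044236430072
yaw 17.247940015049984 0.13411036553340894
yaw 18.16698196708522 0.09905093211850491
yaw 16.3547670536821 0.09774644209016618
slot 17.559362235600393
0.59 [315.7, 230.6] 876
((315.70001220703125, 235.6000213623047), (14.862704277038574, 39.528465270996094), 71.56504821777344) 0.32775226
```

Call:
{"fn": "apply_moves", "kwargs": {
  "offset": [
    [-30,25,0],
    [-60,50,30],
    [-95,73,60],
    [-95,73,90],
    [-95,73,100]
  ],
  "turn": [-6,-12,-17.5,-17.5,-17.5],
  "hand": [0,0,0,0,0]
}}

```text
t: 1.65
eef_pos: [0.5964, -0.0955, 0.1528]
ee_rot: [0.592, 0.806, -0.001, -0.002]
wrist_force: [-1.2, 0.3, 0.4]
width: 0.0122
finger_force: 0.0
```

Call:
{"fn": "apply_moves", "kwargs": {
  "offset": [
    [0,0,0],
    [0,0,0],
    [0,0,0],
    [0,0,0]
  ],
  "turn": [0,0,0,0],
  "hand": [0,0,0,0]
}}

```text
t: 2.05
eef_pos: [0.5987, -0.0947, 0.1579]
ee_rot: [0.591, 0.807, 0.0, 0.001]
wrist_force: [-0.1, 0.0, 1.1]
width: 0.0001
finger_force: 0.0
```

```bash
cat > look.py <<'E'
import sys
from h import *
np.set_printoptions(precision=4,suppress=True)
s=robot.state();R=Ro.from_quat(s["ee_rot"]).as_matrix()
im,d=robot.snapshot("wrist");save(sys.argv[1],im)
print(s["t"],s["eef_pos"],s["width"],s["wrist_force"],"F tool",R.T@s["wrist_force"])
for n,z in (("off_mark",.045),("lever_top",.077)):
    for r in robot.spot_point("wrist",n)[:1]:
        X=atz("wrist",r["centre"],z);print(n,r["score"],r["centre"],X,"in tool mm",1000*R.T@(X-s["eef_pos"]))
h=cv2.cvtColor(im,cv2.COLOR_RGB2HSV)
m=((h[...,0]>5)&(h[...,0]<14)&(h[...,1]>190)&(h[...,2]>120)).astype(np.uint8)
n,l,st,c=cv2.connectedComponentsWithStats(m)
for i in np.argsort(-st[1:,4])[:3]+1: print("orange",st[i],c[i])
E
python3 look.py w1.png
```

```text
2.05 [ 0.5987 -0.0947  0.1579] 0.00011198467523193274 [-0.1269  0.0004  1.1327] F tool [ 0.0371 -0.1186 -1.133 ]
off_mark 0.93 [252.8, 154.6] [ 0.5868 -0.0614  0.045 ] in tool mm [ 35.4948  -1.4934 112.8609]
lever_top 0.63 [252.1, 166.3] [ 0.5866 -0.0622  0.077 ] in tool mm [34.7668 -1.8871 80.8609]
orange [ 220  149   63   28 1164] [251.2612 161.2526]
orange [476 324   1   1   1] [476. 324.]
orange [479 324   1   1   1] [479. 324.]
```

View pics/w1.png

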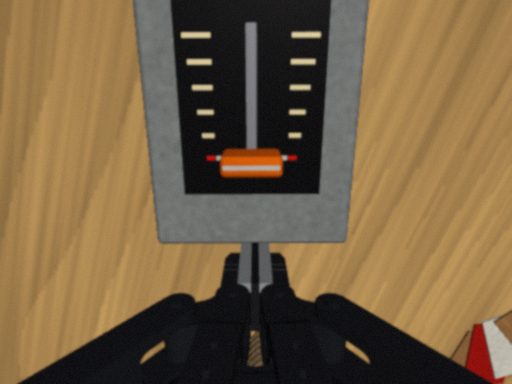

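The hand is straight behind the lever, which is at (252,163) and lines up with the closed fingertips at (255,265). I'll descend behind it.

Call:
{"fn": "apply_moves", "kwargs": {
  "offset": [
    [0,-2,30],
    [0,-2,60],
    [0,-2,73],
    [0,-2,73],
    [0,-2,73]
  ],
  "turn": [0,0,0,0,0],
  "hand": [0,0,0,0,0]
}}

```text
t: 2.7
eef_pos: [0.5966, -0.0957, 0.0842]
ee_rot: [0.591, 0.806, 0.0, 0.0]
wrist_force: [-0.2, -0.8, 0.5]
width: 0.0001
finger_force: 0.0
```

Call:
{"fn": "apply_moves", "kwargs": {
  "offset": [
    [5,0,0],
    [10,0,0],
    [13,0,0],
    [13,0,0],
    [13,0,0]
  ],
  "turn": [0,0,0,0,0],
  "hand": [0,0,0,0,0]
}}

```text
t: 3.2
eef_pos: [0.5923, -0.0831, 0.0836]
ee_rot: [0.591, 0.807, 0.0, 0.0]
wrist_force: [0.6, 0.6, 0.5]
width: 0.0
finger_force: 0.0
```

```bash
python3 look.py w2.png
```

```text
3.2 [ 0.5923 -0.0831  0.0836] 3.8165333046893894e-05 [0.6034 0.5765 0.4891] F tool [ 0.3679  0.7491 -0.4889]
off_mark 0.73 [253.2, 211.0] [ 0.5853 -0.0631  0.045 ] in tool mm [21.2204 -0.7072 38.5832]
lever_top 0.96 [254.3, 240.3] [ 0.586  -0.0635  0.077 ] in tool mm [20.6031 -0.1354  6.5836]
orange [ 209  203   94   50 2128] [255.0799 219.539 ]
orange [218 246   3   1   3] [219. 246.]
orange [296 245   1   1   1] [296. 245.]
```

View pics/w2.png

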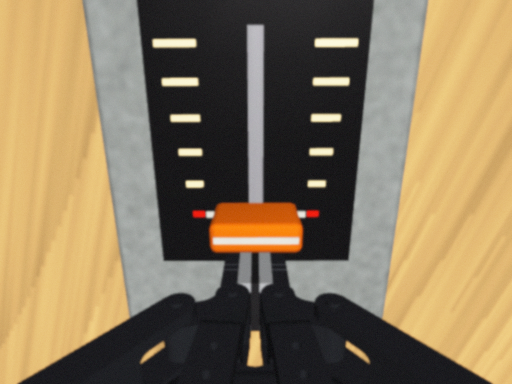

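The fingertips are just behind the block (its rear edge is at row 250), so I'll push gently.

Call:
{"fn": "apply_moves", "kwargs": {
  "offset": [
    [2,0,0],
    [4,0,0],
    [6,0,0],
    [7,0,0],
    [7,0,0]
  ],
  "turn": [0,0,0,0,0],
  "hand": [0,0,0,0,0]
}}

```text
t: 3.85
eef_pos: [0.5904, -0.0774, 0.0834]
ee_rot: [0.592, 0.806, -0.001, 0.001]
wrist_force: [1.1, -5.0, -1.9]
width: 0.0002
finger_force: 2.8
```

```bash
python3 look.py w3.png
```

```text
3.85 [ 0.5904 -0.0774  0.0834] 0.0002434115335974414 [ 1.0902 -4.964  -1.9265] F tool [-5.0584 -0.4499  1.937 ]
off_mark 0.67 [256.3, 219.4] [ 0.5863 -0.0612  0.045 ] in tool mm [16.7886  0.9794 38.3282]
lever_top 0.8 [260.1, 243.4] [ 0.5868 -0.0582  0.077 ] in tool mm [19.3612  2.3703  6.3228]
orange [ 210  205   93   51 2112] [255.2756 222.3054]
orange [218 239   7   1   7] [221. 239.]
orange [232 249   3   1   3] [233. 249.]
```

Call:
{"fn": "apply_moves", "kwargs": {
  "offset": [
    [1,0,0],
    [2,0,0],
    [3,0,0],
    [4,0,0],
    [4,0,0]
  ],
  "turn": [0,0,0,0,0],
  "hand": [0,0,0,0,0]
}}

```text
t: 4.5
eef_pos: [0.5886, -0.0722, 0.0832]
ee_rot: [0.591, 0.807, 0.0, -0.0]
wrist_force: [-0.5, 0.4, 0.1]
width: 0.0001
finger_force: 0.0
```

```bash
python3 look.py w4.png
```

```text
4.5 [ 0.5886 -0.0722  0.0832] 6.078401498883103e-05 [-0.5051  0.3842  0.0902] F tool [ 0.5185 -0.366  -0.0898]
off_mark 0.76 [256.9, 230.7] [ 0.5869 -0.0621  0.045 ] in tool mm [10.0862  1.4176 38.2494]
lever_top 0.6 [258.3, 231.3] [ 0.5829 -0.0482  0.077 ] in tool mm [24.5687  1.7319  6.2597]
orange [ 209  195   95   49 2039] [255.5498 211.104 ]
```

View pics/w4.png

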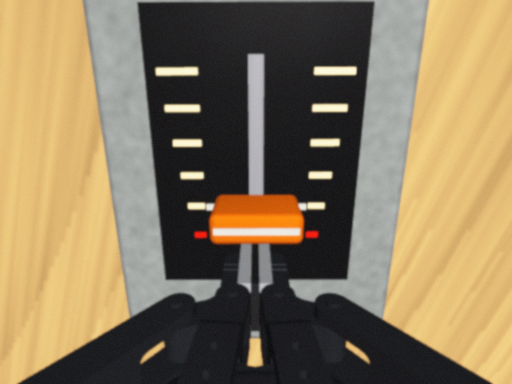

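The lever has snapped into notch 1, with the first cream marks at row 206 beside it and no force on the hand. It rests now, then I'll push it to notch 2 with the same total stroke of 16 mm.

Call:
{"fn": "apply_moves", "kwargs": {
  "offset": [
    [0,0,0],
    [0,0,0],
    [0,0,0],
    [0,0,0],
    [0,0,0]
  ],
  "turn": [0,0,0,0,0],
  "hand": [0,0,0,0,0]
}}

```text
t: 5.15
eef_pos: [0.5889, -0.0727, 0.0833]
ee_rot: [0.591, 0.806, 0.0, -0.0]
wrist_force: [-0.1, -0.1, -0.5]
width: 0.0002
finger_force: 0.0
```

Call:
{"fn": "apply_moves", "kwargs": {
  "offset": [
    [0,0,0],
    [0,0,0],
    [0,0,0],
    [0,0,0],
    [0,0,0]
  ],
  "turn": [0,0,0,0,0],
  "hand": [0,0,0,0,0]
}}

```text
t: 5.65
eef_pos: [0.5889, -0.0727, 0.0833]
ee_rot: [0.591, 0.806, -0.0, 0.0]
wrist_force: [0.2, 0.0, -0.8]
width: 0.0001
finger_force: 0.0
```

Call:
{"fn": "apply_moves", "kwargs": {
  "offset": [
    [0,0,0],
    [0,0,0],
    [0,0,0],
    [0,0,0],
    [0,0,0]
  ],
  "turn": [0,0,0,0,0],
  "hand": [0,0,0,0,0]
}}

```text
t: 6.15
eef_pos: [0.5889, -0.0727, 0.0833]
ee_rot: [0.591, 0.806, -0.0, -0.0]
wrist_force: [0.4, -0.5, -0.4]
width: 0.0001
finger_force: 0.0
```

Call:
{"fn": "apply_moves", "kwargs": {
  "offset": [
    [2,0,0],
    [4,0,0],
    [6,0,0],
    [8,0,0],
    [10,0,0]
  ],
  "turn": [0,0,0,0,0],
  "hand": [0,0,0,0,0]
}}

```text
t: 6.65
eef_pos: [0.5861, -0.0639, 0.0834]
ee_rot: [0.591, 0.806, -0.001, 0.001]
wrist_force: [1.4, -6.3, -2.5]
width: 0.0001
finger_force: 3.3
```

Call:
{"fn": "apply_moves", "kwargs": {
  "offset": [
    [1,0,0],
    [2,0,0],
    [3,0,0],
    [4,0,0],
    [4,0,0]
  ],
  "turn": [0,0,0,0,0],
  "hand": [0,0,0,0,0]
}}

```text
t: 7.15
eef_pos: [0.5846, -0.0592, 0.0833]
ee_rot: [0.591, 0.806, 0.0, -0.0]
wrist_force: [-0.6, -1.1, -0.2]
width: 0.0002
finger_force: 0.4
```

```bash
python3 look.py w5.png
```

```text
7.15 [ 0.5846 -0.0592  0.0833] 0.00022867431523959208 [-0.6432 -1.1253 -0.1745] F tool [-0.8798 -0.9519  0.1743]
lever_top 0.72 [259.3, 243.9] [ 0.5807 -0.0401  0.077 ] in tool mm [19.3952  2.0959  6.3128]
orange [ 209  205   95   51 2059] [255.3973 221.2409]
```

View pics/w5.png

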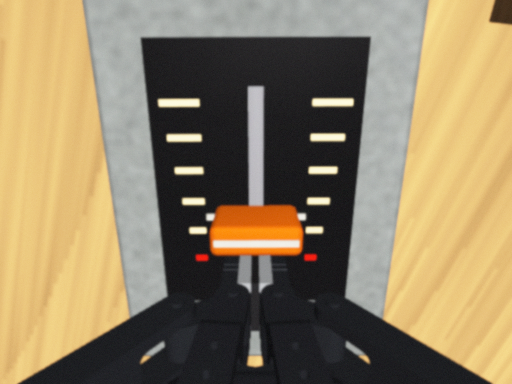

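The lever sits half-way between the notch 1 marks (row 230) and the notch 2 marks (row 201), so it needs a little more push.

Call:
{"fn": "apply_moves", "kwargs": {
  "offset": [
    [1,0,0],
    [2,0,0],
    [2,0,0],
    [2,0,0],
    [2,0,0]
  ],
  "turn": [0,0,0,0,0],
  "hand": [0,0,0,0,0]
}}

```text
t: 7.8
eef_pos: [0.5841, -0.0574, 0.0833]
ee_rot: [0.591, 0.806, 0.0, -0.0]
wrist_force: [-0.3, 0.2, -0.3]
width: -0.0001
finger_force: 0.0
```

Call:
{"fn": "apply_moves", "kwargs": {
  "offset": [
    [0,0,0],
    [0,0,0],
    [0,0,0],
    [0,0,0],
    [0,0,0]
  ],
  "turn": [0,0,0,0,0],
  "hand": [0,0,0,0,0]
}}

```text
t: 8.3
eef_pos: [0.5841, -0.0575, 0.0833]
ee_rot: [0.591, 0.806, -0.0, -0.0]
wrist_force: [-0.1, 0.3, -0.4]
width: 0.0001
finger_force: 0.0
```

```bash
python3 look.py w6.png
```

```text
8.3 [ 0.5841 -0.0575  0.0833] 6.057809408562562e-05 [-0.0805  0.2732 -0.3571] F tool [0.2847 0.0054 0.3571]
lever_top 0.72 [258.9, 228.9] [ 0.578  -0.0321  0.077 ] in tool mm [26.0336  1.8329  6.2932]
orange [ 209  193   95   50 1978] [255.7659 209.3337]
orange [298 225   1   1   1] [298. 225.]
orange [264 235   1   1   1] [264. 235.]
```

View pics/w6.png

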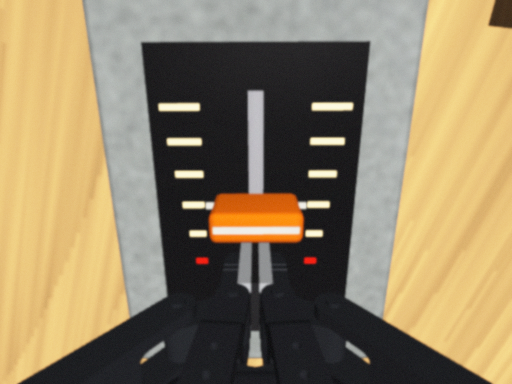

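The lever is in notch 2: its pointers line up with the second cream marks at row 204. It rests 1 s more, then I'll push it to notch 3.

Call:
{"fn": "apply_moves", "kwargs": {
  "offset": [
    [0,0,0],
    [0,0,0],
    [0,0,0],
    [0,0,0],
    [0,0,0]
  ],
  "turn": [0,0,0,0,0],
  "hand": [0,0,0,0,0]
}}

```text
t: 8.95
eef_pos: [0.5841, -0.0574, 0.0833]
ee_rot: [0.591, 0.806, 0.0, -0.0]
wrist_force: [0.2, -0.2, -0.6]
width: 0.0001
finger_force: 0.0
```

Call:
{"fn": "apply_moves", "kwargs": {
  "offset": [
    [0,0,0],
    [0,0,0],
    [0,0,0],
    [0,0,0],
    [0,0,0]
  ],
  "turn": [0,0,0,0,0],
  "hand": [0,0,0,0,0]
}}

```text
t: 9.45
eef_pos: [0.5841, -0.0575, 0.0833]
ee_rot: [0.591, 0.806, -0.0, 0.0]
wrist_force: [-0.2, 0.5, 0.1]
width: 0.0
finger_force: 0.0
```

Call:
{"fn": "apply_moves", "kwargs": {
  "offset": [
    [2,0,0],
    [4,0,0],
    [6,0,0],
    [8,0,0],
    [10,0,0]
  ],
  "turn": [0,0,0,0,0],
  "hand": [0,0,0,0,0]
}}

```text
t: 9.95
eef_pos: [0.5813, -0.0486, 0.0834]
ee_rot: [0.591, 0.806, -0.001, 0.001]
wrist_force: [1.5, -6.3, -2.3]
width: -0.0003
finger_force: 3.3
```

Call:
{"fn": "apply_moves", "kwargs": {
  "offset": [
    [2,0,0],
    [4,0,0],
    [5,0,0],
    [6,0,0],
    [6,0,0]
  ],
  "turn": [0,0,0,0,0],
  "hand": [0,0,0,0,0]
}}

```text
t: 10.45
eef_pos: [0.5791, -0.0417, 0.0833]
ee_rot: [0.591, 0.807, 0.0, -0.0]
wrist_force: [-0.1, -0.7, -0.2]
width: -0.0002
finger_force: 0.0
```

```bash
python3 look.py w7.png
```

```text
10.45 [ 0.5791 -0.0417  0.0833] -0.00017808741533812376 [-0.0557 -0.7099 -0.1678] F tool [-0.6603 -0.2669  0.1674]
lever_top 0.76 [254.5, 229.9] [ 0.5716 -0.0177  0.077 ] in tool mm [25.1772  0.0883  6.2962]
orange [ 209  195   95   49 2023] [255.0677 211.0534]
orange [274 236   7   1   7] [277. 236.]
orange [293 226   1   1   1] [293. 226.]
```

It has snapped into notch 3, so I'll back off and rise.

Call:
{"fn": "apply_moves", "kwargs": {
  "offset": [
    [-8,0,0],
    [-20,0,0],
    [-25,0,-30],
    [-30,0,-65],
    [-35,0,-100]
  ],
  "turn": [0,0,0,0,0],
  "hand": [0,0,0,0,0]
}}

```text
t: 11.1
eef_pos: [0.5898, -0.0769, 0.1843]
ee_rot: [0.592, 0.806, -0.0, -0.0]
wrist_force: [1.4, 0.3, 0.2]
width: -0.0001
finger_force: 0.0
```

Call:
{"fn": "apply_moves", "kwargs": {
  "offset": [
    [0,0,-20],
    [0,0,-20],
    [0,0,-20],
    [0,0,-20],
    [0,0,-20]
  ],
  "turn": [0,0,0,0,0],
  "hand": [0,0,0,0,0]
}}

```text
t: 11.6
eef_pos: [0.5891, -0.0756, 0.202]
ee_rot: [0.591, 0.806, -0.0, -0.001]
wrist_force: [-0.8, 0.0, 0.1]
width: -0.0003
finger_force: 0.0
```

Call:
{"fn": "apply_moves", "kwargs": {
  "offset": [
    [0,0,0],
    [0,0,0],
    [0,0,0],
    [0,0,0],
    [0,0,0]
  ],
  "turn": [0,0,0,0,0],
  "hand": [0,0,0,0,0]
}}

```text
t: 12.1
eef_pos: [0.5898, -0.0756, 0.2033]
ee_rot: [0.591, 0.806, 0.0, 0.0]
wrist_force: [0.1, -0.0, -0.5]
width: 0.0
finger_force: 0.0
```

```bash
python3 look.py w8.png
```

```text
12.1 [ 0.5898 -0.0756  0.2033] 3.6834488933835164e-05 [ 0.0818 -0.0107 -0.5241] F tool [-0.0348  0.0747  0.5241]
off_mark 0.95 [253.4, 168.2] [ 0.5847 -0.0623  0.045 ] in tool mm [ 14.1482  -0.9209 158.3348]
lever_top 0.71 [254.4, 118.1] [ 0.5718 -0.0187  0.077 ] in tool mm [ 59.6759  -0.0504 126.3321]
orange [229 106  53   9 405] [255.3086 109.6963]
orange [230 118  52   7 213] [256.     122.3568]
orange [466 365   4   1   4] [467.5 365. ]
```

View pics/w8.png

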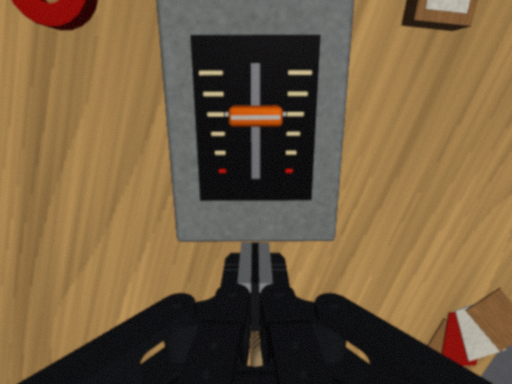

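The lever at (255,115) lines up with the third cream marks (row 114), two marks remain beyond it, and the hand is clear.

```bash
python3 -c "
from station import robot
print(robot.close_job())"
```

```text
the job is handed in; nothing more can be done
None
```

The lever is in the third notch after off: I pushed it there one click at a time with closed fingertips, let it rest over a second in notches 1 and 2, and handed the job in with the hand clear and nothing else touched.

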